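Close a two-part mould and latch it

ROBOT

A 6-joint arm with a two-finger parallel gripper is mounted at the origin on the work surface; the furniture and walls round the work are solid. World frame = base frame: x ahead of the robot, y to its left, z up, the work surface at z = 0. Lengths are in m, angles in rad, forces in N, time in s.
With the tool pointing down it reaches from about 0.375 to 0.925 m from the base axis. Payload 5.7 kg.
Tool frame: the origin (TCP) lies midway between the tips of the shut fingers; the grasp point (between the pads) lies 19 mm behind it; z points along the fingers, y is the line along which they close (so a half turn about z gives the same grasp; the last joint's range is limited). The gripper opens to 88 mm and grips with 3 to 60 N. Pads are 20 mm wide; open, the fingers measure 115 mm over their backs; the gripper's body (75 mm by 178 mm) begins 61 mm behind the grasp point.
Start: joints at [-1.443, 0.359, 1.51, -0, 1.272, -0.115], TCP at [0.144, -0.582, 0.198] pointing down, gripper open.
Joint ranges: [-2.97, 2.97], [-1.01, 2.36], [0.21, 2.38], [-0.96, 4.11], [0.2, 2.71], [-2.98, 2.98]. Speed limits (rad/s): [2.39, 2.39, 3.14, 3.14, 3.14, 3.14].

INTERFACE

Orientations are given as a rotation vector (axis times angle).
In Python, from bench import manip gives the robot as it stands.
- The arm moves only by the shell command python3 -m creep 'ROWS' [FORCE]. ROWS is a JSON object of lists of equal length, an entry for each row: "linear": the shift along the tool's x, y, z in m, a list of three; "turn": the turn about the tool's z in rad; "jaw": the finger opening in m, from 0 to 0.0878. In form: {"linear": [[x, y, z], ...], "turn": [turn, ...], "jaw": [jaw, ...]}. A call has 1 to 20 rows; each row shifts and turns the commanded pose from where the row before left it, along the tool's axes as they then stand; what a row does not reach is not made up. A row lasts 1/12 s, in which the tool goes at most 41.7 mm and 7.16 degrees, less where a joint would pass 70% of its speed; a pose out of reach is approached as far as the arm can. A call with a gripper value outside its range is refused whole. The fingers move at their own pace and stop on an object; FORCE is the grip in N (left out, the last holds). Time passes only in rows, so rows that do not move let the fingers close. It gives the time, the measured TCP pose, the force, the opening and the grip force at its end, in the units of the state.
- manip.get_obs(): the state, without advancing time (a new reading comes with each control period).
- manip.get_image(name): name is "scene" or "top"; returns a dict with "color" (384x512x3 uint8, red, green, blue), "fx", "fy", "cx", "cy" (pixels), "R" (3x3) and "t" (3): a world point X has camera coordinates R X + t. Camera axes: x right, y down, z forward; pixel columns grow to the right and rows downward; lengths in m; the calibration is good to about 2 mm. A picture is of the moment at which its call begins. There is no depth.
- manip.hand_in(): hands the job in; it is judged then, once.
Trained networks look in a picture, given as the dict that the camera call returned (one of the last four; its "shot" number tells which), for a name from the list of things; names that differ only in an ending like _2 or _b are one class to them, and where a whole thing is asked for, a point or a joint stands for the part that bears it (a point fixed in the world has none). Each returns a list of dicts, best first, with "conf" (0 to 1); they miss things now and then, are a little off and sometimes report something else, mostly with a low value. They report only what shows in the picture. A call takes as long as a camera call. They do not tell look-alikes from the thing itself.
- manip.search_frame(picture, query): "location" ([x, y, z] in m, in the coordinates of the camera as it stood for that picture, good to about 4 mm: the middle of the surface that is visible of it).
The state is a dict: "time": time; "joint_positions": joint angles; "qd": joint speeds; "effort": joint torques, N m; "eef_pos": TCP position; "ee_rot": TCP orientation; "wrist_force": force on the tool from outside, world axes, zero at the start; "torque": the same for the moment, N m; "gripper_width": opening from 0.0 (shut) to 1.0 (fully open); "grasp_force": force on a finger pad.
Only numpy, scipy, OpenCV 4.12 (cv2) and the standard library are available. Lean on these libraries where they do the work, as an engineer would, in place of code of your own. Each camera call takes 0.05 s, during which the arm holds its last target. There are 200 camera calls.

TASK

Close the two-part casting mould ready for pouring: push its loose half along the guides fully home against the fixed half, then throw the latch's wire loop over so that it drops behind the keeper hook on the loose half, and then press the latch lever back and down over centre until it lies flat on the fixed half with the loop pulled tight. Leave the pots, the beaker and the plaster piece standing round the mould where they are.

Things in the scene. Friction and masses are not known exactly. Their poses are not given: they have to be found in the camera images.
- mould_frame: fixed mould frame: plywood board 340 x 150 x 15 mm. Origin: centre of its underside, on the bench; x runs level along the guides from the fixed half to the loose half, y across, z up. Fixed half (wood-cased plaster, 110 wide, top at z = 0.080): x = -0.155 to its mating face at x = -0.030. Two guide rails, 114 mm apart, tops at z = 0.033, from x = -0.03 to 0.17.
- mould_half: loose half: wood-cased plaster block 90 (x) x 110 (y) x 65 (z) mm, about 0.8 kg, slides on the board between the rails. Origin: centre of its underside; axes as the frame's; outer face at x = +0.045. Fully home its origin is at x = 0.015 in the frame; it starts 40 to 85 mm short of that.
- lever_pivot (a point): axis of the lever's cross pin, middle of its width, on top of the fixed half at (-0.055, 0, 0.102) in the frame; turns with the lever: at lever angle 0 its axes are the frame's
- lever_end (a point): the free end of the latch lever, middle of the rounded bar there (13 mm thick, 26 mm wide). The lever is a flat steel strap 26 mm wide, 6 mm thick, 105 mm long from its pivot pin; this point is 98.5 mm from the pin
- latch_lever (a joint): lever angle, rad: 0 = shut, flat over the fixed half, pointing to the frame's -x; 1.57 = upright; 2.09 = end stop, leaning to the keeper. Stays where left (about 1.3 N at its end moves it). With the loop hooked and the half home the loop tightens from about 1.2, is tightest near 0.4, then holds the lever shut (about 5 N at its end). The loop clears the lip of a home half only above about 1.7.
- latch_loop (a joint): wire loop's angle relative to the lever, rad: 0 = along the lever, pointing away from its pivot; grows as the loop swings over towards the keeper; -1.05 = stop, laid back behind the lever. Turns freely and falls by its weight. Its pin is on the lever, 28 mm from the lever's pivot, at (-0.0276, 0, -0.0049) in the axes of lever_pivot.
- loop_bar (a point): middle of the loop's cross bar (6 mm round, about 50 mm long, along the frame's y), 100 mm from the loop's pin; the loop's two side wires run 45 mm apart, one on each side of the lever, and straddle the keeper
- loop_spring (a joint): how far the loop's springs are stretched, in m: 0 = slack; about 0.004 to 0.006 when the lever is shut over a hooked loop (stiffness 3.5 N/mm)
- keeper_seat (a point): where the loop's bar lies when hooked: behind the keeper's upright, under its lip, at (0.006, 0, 0.068) in the loose half. The steel keeper, mid-width on the half's top, is 28 mm wide, 15 high, slopes up from the latch side to an upright (x = -0.003 to 0.003 in the half); its lip overhangs to x = 0.010, underside 10 mm above the half's top.
- low_pot: bystander: pigment pot, 55 mm wide, 64 mm high, loose; origin at the centre of its underside
- tall_pot: bystander: pigment pot, 55 mm wide, 76 mm high, loose; origin at the centre of its underside
- cast_block: bystander: plaster piece 68 x 92 x 44 mm with a small knob, loose; origin at the centre of its underside
- empty_beaker: bystander: open beaker, 81 mm wide, 92 mm high, loose; origin at the centre of its underside
Mind the look-alikes: they are no part of the job. Several things have the shape of the mould_half; the one meant has the colours described above.

How it is judged:
On the way, in this order (a step that is already met when the one before it is completed fails the run):
1. the loose half is pushed home: within 4 mm of meeting the fixed half (x of mould_half in the frame of mould_frame below 0.019 m), for 0.2 s.
2. the loop's cross bar lies behind the keeper, lower than its lip (x of loop_bar in the frame of mould_half between 0.003 and 0.045 m and z of loop_bar in the frame of mould_half below 0.074 m), for 0.2 s.
At the end, for the whole second after the job is handed in: The loose half is home (within 2.5 mm), the loop's cross bar is under the keeper's lip (within 8 mm of its seat) with its springs stretched more than 2 mm, and the lever lies shut (within 0.12 rad) and stays so by itself; all at rest (x of mould_half in the frame of mould_frame below 0.0175 m and value of joint latch_lever below 0.12 rad and value of joint loop_spring above 0.002 m and distance between loop_bar and keeper_seat below 0.008 m and linear speed of mould_half below 0.01 m/s); the robot touches nothing.
It fails at once if a bystander is shifted by more than 20 mm or knocked over (distance of any of low_pot, tall_pot, cast_block, empty_beaker from where it was at the start of the episode above 0.02 m or angle between any of low_pot, tall_pot, cast_block, empty_beaker's own z axis and vertical above 0.5 rad).
It also fails if it takes over 64 s, if anything falls off the work surface, if the arm or the gripper's body presses on something with over 40 N, if the wrist force passes 120 N, or if a joint passes its speed limit or range.

## Working session

There is one attempt and no reset: what is moved stays moved. The work goes in short steps, Python scripts to look and compute and a shell command to move; the robot and the scene stay as the last step left them, time stands still between calls to the robot, and variables do not carry over. Pictures are saved under pics/ and viewed, at most 10 in all, crops included, and the job is handed in when it is done.

```bash
mkdir -p pics
cat > h.py <<'E'
import numpy as np, cv2
from bench import manip
def world(p,loc): return np.array(p["R"]).T@(np.array(loc)-np.array(p["t"]))
def look(names,cams=("scene","top"),save=None):
    ps={}
    for c in cams:
        p=manip.get_image(c); ps[c]=p
        if save: cv2.imwrite(f"pics/{save}_{c}.png",cv2.cvtColor(p["color"],cv2.COLOR_RGB2BGR))
        for n in names:
            for r in manip.search_frame(p,n)[:3]:
                w=world(p,r["location"]); q=np.array(r["location"])
                print(c,n,round(r["conf"],2),w.round(3),"px",(p["fx"]*q[0]/q[2]+p["cx"]).round(),(p["fy"]*q[1]/q[2]+p["cy"]).round())
    return ps
E
python3 - <<'E'
from h import *
ps=look(["mould_frame","mould_half","lever_end","loop_bar","keeper_seat","lever_pivot","low_pot","tall_pot","cast_block","empty_beaker"],save="a")
o=manip.get_obs();print(o["eef_pos"],o["ee_rot"],o["time"])
for c in ps: print(c, (-np.array(ps[c]["R"]).T@ps[c]["t"]).round(3))
im=np.hstack([cv2.imread(f"pics/a_{c}.png") for c in ps]);cv2.imwrite("pics/a.png",cv2.resize(im,(800,300)))
E
```

```text
scene mould_frame 0.88 [0.498 0.014 0.033] px 256.0 215.0
scene mould_half 0.84 [ 0.568 -0.266  0.065] px 334.0 163.0
scene mould_half 0.82 [0.527 0.127 0.076] px 214.0 211.0
scene lever_end 0.56 [ 0.508 -0.036  0.133] px 272.0 189.0
scene loop_bar 0.61 [ 0.498 -0.095  0.137] px 293.0 184.0
scene keeper_seat 0.86 [ 0.567 -0.266  0.062] px 334.0 164.0
scene keeper_seat 0.76 [0.529 0.127 0.077] px 214.0 210.0
scene lever_pivot 0.29 [ 0.496 -0.094  0.135] px 293.0 185.0
scene low_pot 0.43 [ 0.468 -0.161  0.065] px 316.0 200.0
scene tall_pot 0.55 [0.381 0.162 0.079] px 218.0 261.0
scene cast_block 0.7 [0.518 0.323 0.041] px 148.0 242.0
scene cast_block 0.29 [0.385 0.163 0.078] px 217.0 260.0
scene empty_beaker 0.78 [ 0.381 -0.019  0.061] px 283.0 242.0
scene empty_beaker 0.18 [0.517 0.319 0.039] px 150.0 242.0
top mould_frame 0.6 [0.511 0.008 0.033] px 248.0 202.0
top mould_half 0.81 [ 0.537 -0.285  0.066] px 357.0 193.0
top mould_half 0.78 [0.538 0.12  0.079] px 207.0 188.0
top lever_end 0.95 [ 0.511 -0.036  0.134] px 267.0 196.0
top loop_bar 0.66 [ 0.498 -0.096  0.137] px 291.0 201.0
top keeper_seat 0.87 [0.538 0.121 0.079] px 207.0 188.0
top keeper_seat 0.81 [ 0.539 -0.287  0.064] px 357.0 192.0
top lever_pivot 0.7 [ 0.515 -0.037  0.141] px 268.0 194.0
top lever_pivot 0.56 [ 0.497 -0.094  0.134] px 290.0 202.0
top low_pot 0.66 [ 0.45  -0.174  0.062] px 316.0 224.0
top low_pot 0.41 [0.54  0.121 0.08 ] px 207.0 187.0
top tall_pot 0.61 [0.391 0.159 0.075] px 190.0 244.0
top tall_pot 0.43 [ 0.498 -0.072  0.131] px 281.0 201.0
top cast_block 0.86 [0.525 0.316 0.037] px 136.0 194.0
top empty_beaker 0.69 [ 0.348 -0.031  0.009] px 261.0 262.0
[ 0.14423715 -0.58239401  0.19823877] [-3.11843438e+00 -3.80381789e-01  3.55001272e-05] 1.1
scene [-0.055  0.239  1.087]
top [0.352 0.038 1.04 ]
```

View pics/a_top.png

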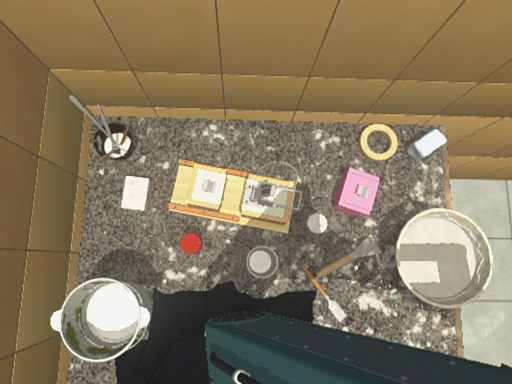

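View pics/a_scene.png

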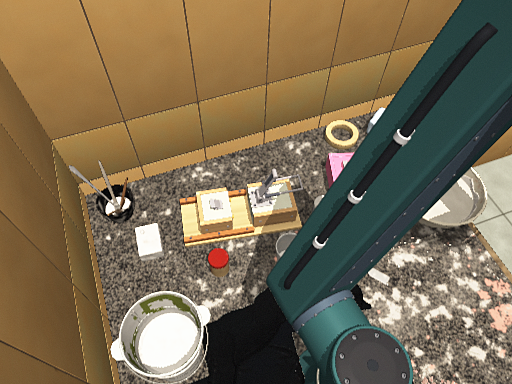

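The pictures show the loose half at top-view px (207,188), the fixed half with lever and loop at (268,197), and the pink look-alike at (358,192). The red pot is at (190,243), the white pot at (317,223), the beaker at (262,262) and the plaster piece at (135,193).

Run:
```python
import cv2
im=cv2.imread("pics/a_top.png")[150:245,160:320]
cv2.imwrite("pics/b.png",cv2.resize(im,None,fx=5,fy=5,interpolation=cv2.INTER_CUBIC))
```

```text
(no output)
```

View pics/b.png

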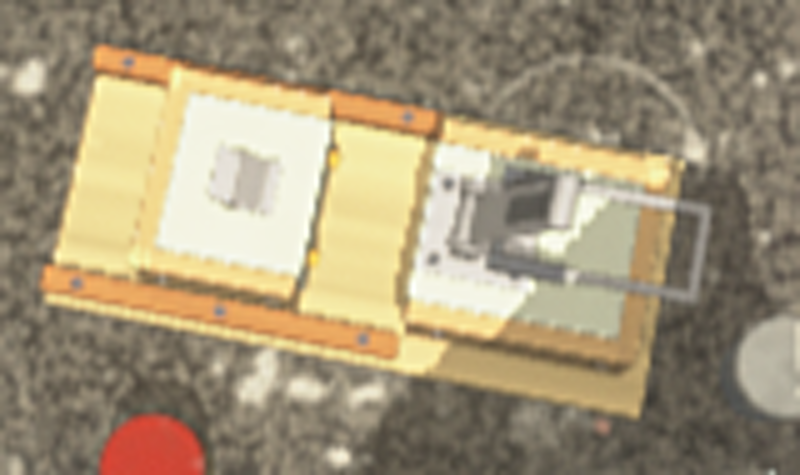

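```bash
cat > fr.py <<'E'
from h import *
from scipy.optimize import least_squares
def proj(p,X):
    c=np.array(X)@np.array(p["R"]).T+p["t"]; return np.c_[p["fx"]*c[:,0]/c[:,2]+p["cx"],p["fy"]*c[:,1]/c[:,2]+p["cy"]]
def back(p,px,z):
    d=np.array(p["R"]).T@np.array([(px[0]-p["cx"])/p["fx"],(px[1]-p["cy"])/p["fy"],1]); o=-np.array(p["R"]).T@p["t"]; return o+d*(z-o[2])/d[2]
def T(f,P):
    P=np.atleast_2d(P); c,s=np.cos(f[2]),np.sin(f[2]); return np.c_[f[0]+c*P[:,0]-s*P[:,1],f[1]+s*P[:,0]+c*P[:,1],P[:,2]]
def inv(f,W):
    d=np.atleast_2d(W); c,s=np.cos(f[2]),np.sin(f[2]); x=d[:,0]-f[0];y=d[:,1]-f[1]; return np.c_[c*x+s*y,-s*x+c*y,d[:,2]]
E
python3 - <<'E'
from fr import *
p=manip.get_image("top")
cr=lambda a:np.array(a)/5+[160,150]-0.4
w=.063
obs=[((97,60),(.17,-w,.033)),((438,122),(-.03,-w,.033)),((44,282),(.17,w,.033)),((399,343),(-.03,w,.033)),((443,118),(-.03,-.055,.08)),((682,160),(-.155,-.055,.08)),((630,370),(-.155,.055,.08)),((642,415),(-.17,.075,.015)),((43,305),(.17,.075,.015))]
O=np.array([cr(o[0]) for o in obs]);P=np.array([o[1] for o in obs])
r=least_squares(lambda f:(proj(p,T(f,P))-O).ravel(),[.51,.01,1.7],loss="soft_l1")
print(r.x,"res",r.fun.reshape(-1,2).round(1).tolist());np.save("f.npy",r.x)
f=r.x
H=[(175,68),(332,95),(295,298),(140,270)]
Wd=np.array([back(p,cr(h),.08) for h in H]);print(inv(f,Wd).round(3),inv(f,Wd).mean(0).round(3))
print("keeper",inv(f,back(p,cr((247,180)),.092)))
print("bar",inv(f,[[.498,-.095,.137]]), inv(f,back(p,cr((700,252)),.137)))
for n in ["lever_end","low_pot","tall_pot","empty_beaker","cast_block"]:
  pass
print("pivot,home half",T(f,[[-.055,0,.102],[.015,0,.08]]).round(3))
print("px lever angle sweep")
# lever at angle a: end = pivot + 98.5*( -cos a, sin a)
for a in [1.2,1.4,1.57,1.75,1.9,2.09]:
    q=T(f,[[-.055-.0985*np.cos(a),0,.102+.0985*np.sin(a)]]);px=proj(p,q)[0];print(a,q.round(3),((px+.4-[160,150])*5).round())
    pin=np.array([-.055,.102])+[-.0276*np.cos(a)-.0049*np.sin(a),.0276*np.sin(a)-.0049*np.cos(a)]
    d=a+0
    for l in [-1.05]:
        b=a+l; q=T(f,[[pin[0]-.1*np.cos(b),0,pin[1]+.1*np.sin(b)]]);print("   bar",inv(f,q).round(3),((proj(p,q)[0]+.4-[160,150])*5).round())
E
```

```text
[0.53045468 0.050295   1.40611758] res [[-1.0, -0.0], [0.8, 0.7], [-0.2, -0.8], [0.3, 0.3], [-0.2, 0.3], [-2.2, 0.5], [1.5, -1.3], [0.1, 0.1], [0.2, -0.3]]
[[ 0.116 -0.056  0.08 ]
 [ 0.03  -0.057  0.08 ]
 [ 0.028  0.054  0.08 ]
 [ 0.111  0.055  0.08 ]] [ 0.071 -0.001  0.08 ]
keeper [[ 0.06444621 -0.00094159  0.092     ]]
bar [[-0.14864979  0.00819661  0.137     ]] [[-0.16994647  0.00100533  0.137     ]]
pivot,home half [[ 0.521 -0.004  0.102]
 [ 0.533  0.065  0.08 ]]
px lever angle sweep
1.2 [[ 0.516 -0.039  0.194]] [555. 200.]
   bar [[-0.168  0.     0.141]] [699. 248.]
1.4 [[ 0.519 -0.02   0.199]] [516. 190.]
   bar [[-0.158  0.     0.163]] [686. 237.]
1.57 [[ 0.521 -0.004  0.2  ]] [481. 183.]
   bar [[-0.147 -0.     0.179]] [668. 227.]
1.75 [[0.524 0.013 0.199]] [444. 177.]
   bar [[-0.131  0.     0.194]] [640. 215.]
1.9 [[0.527 0.027 0.195]] [414. 173.]
   bar [[-0.117  0.     0.205]] [612. 206.]
2.09 [[0.529 0.044 0.188]] [378. 169.]
   bar [[-0.096  0.     0.215]] [571. 193.]
```

```bash
python3 -m creep '{"linear": [[0,0,-0.015],[0,0,-0.015],[0,0,-0.015],[0,0,-0.015],[0,0,-0.015],[0,0,-0.015],[0,0,-0.015],[0,0,-0.015],[0,0,-0.015],[0,0,-0.015],[0.02,0.03,0],[0.02,0.03,0],[0.02,0.03,0],[0.02,0.03,0],[0.02,0.03,0],[0.02,0.03,0],[0.02,0.03,0],[0.02,0.03,0]], "turn": [-0.1163,-0.1163,-0.1163,-0.1163,-0.1163,-0.1163,-0.1163,-0.1163,-0.1163,-0.1163,0,0,0,0,0,0,0,0], "jaw": [0,0,0,0,0,0,0,0,0,0,0,0,0,0,0,0,0,0]}' 20
cat > st.py <<'E'
from fr import *
from scipy.spatial.transform import Rotation as Ro
o=manip.get_obs();f=np.load("f.npy");R=Ro.from_rotvec(o["ee_rot"]).as_matrix()
print("t",round(o["time"],2),"frame tcp",inv(f,o["eef_pos"])[0].round(4),"yaw err",round(np.arctan2(R[1,0],R[0,0])-f[2],4),"F",np.round(o["wrist_force"],1),o["gripper_width"])
E
python3 st.py
```

```text
time: 2.65
eef_pos: [0.4087, -0.463, 0.3483]
ee_rot: [2.397, 2.031, -0.0]
wrist_force: [-0.0, -0.2, 0.5]
gripper_width: 0.007
grasp_force: 0.0
t 2.65 frame tcp [-0.5263  0.0359  0.3483] yaw err -0.0004 F [-0.  -0.2  0.5] 0.006690416541534361
```

```bash
python3 -m creep '{"linear": [[0.034,0.0018,0],[0.034,0.0018,0],[0.034,0.0018,0],[0.034,0.0018,0],[0.034,0.0018,0],[0.034,0.0018,0],[0.034,0.0018,0],[0.034,0.0018,0],[0.034,0.0018,0],[0.034,0.0018,0],[0.034,0.0018,0],[0.034,0.0018,0],[0.034,0.0018,0],[0.034,0.0018,0],[0.034,0.0018,0],[0.034,0.0018,0],[0.034,0.0018,0],[0.034,0.0018,0],[0.034,0.0018,0],[0.034,0.0018,0]], "turn": [0,0,0,0,0,0,0,0,0,0,0,0,0,0,0,0,0,0,0,0], "jaw": [0,0,0,0,0,0,0,0,0,0,0,0,0,0,0,0,0,0,0,0]}'
python3 st.py
python3 - <<'E'
from fr import *
look(["keeper_seat","mould_half"],save="c")
E
```

```text
time: 4.32
eef_pos: [0.5545, 0.2027, 0.3484]
ee_rot: [2.397, 2.031, 0.0]
wrist_force: [-0.2, -0.2, 0.4]
gripper_width: 0.005
grasp_force: 0.0
t 4.32 frame tcp [0.1542 0.0013 0.3484] yaw err -0.0002 F [-0.2 -0.2  0.4] 0.005405050053739501
scene keeper_seat 0.49 [ 0.49  -0.295  0.032] px 352.0 187.0
scene mould_half 0.58 [ 0.488 -0.294  0.032] px 352.0 187.0
top keeper_seat 0.73 [0.539 0.122 0.08 ] px 206.0 187.0
top keeper_seat 0.73 [ 0.54  -0.289  0.064] px 358.0 192.0
top mould_half 0.69 [0.537 0.115 0.08 ] px 209.0 188.0
top mould_half 0.57 [ 0.538 -0.286  0.063] px 357.0 193.0
top mould_half 0.57 [0.392 0.158 0.075] px 190.0 243.0
```

```bash
python3 -m creep '{"linear": [[0,0,0.03],[0,0,0.035],[0,0,0.035],[0,0,0.035],[0,0,0.035],[0,0,0.035],[0,0,0.035],[0,0,0.03],[0,0,0.02],[0,0,0.013],[0,0,0],[-0.006,0,0],[-0.006,0,0],[-0.006,0,0],[-0.006,0,0],[-0.006,0,0],[-0.006,0,0],[-0.006,0,0],[-0.006,0,0],[-0.006,0,0]], "turn": [0,0,0,0,0,0,0,0,0,0,0,0,0,0,0,0,0,0,0,0], "jaw": [0,0,0,0,0,0,0,0,0,0,0,0,0,0,0,0,0,0,0,0]}'
python3 st.py
```

```text
time: 6.28
eef_pos: [0.5473, 0.1483, 0.0467]
ee_rot: [2.397, 2.03, 0.007]
wrist_force: [0.1, 5.5, 6.1]
gripper_width: 0.004
grasp_force: 3.0
t 6.28 frame tcp [ 0.0994 -0.0005  0.0467] yaw err -0.0009 F [0.1 5.5 6.1] 0.0040785645387809875
```

```bash
python3 -m creep '{"linear": [[-0.004,0,0],[-0.004,0,0],[-0.004,0,0],[-0.003,0,0],[-0.003,0,0],[-0.002,0,0]], "turn": [0,0,0,0,0,0], "jaw": [0,0,0,0,0,0]}'
python3 st.py
```

```text
time: 6.78
eef_pos: [0.5437, 0.1285, 0.0465]
ee_rot: [2.397, 2.03, 0.006]
wrist_force: [0.9, 6.0, 4.4]
gripper_width: 0.008
grasp_force: 2.9
t 6.78 frame tcp [ 0.0793 -0.0003  0.0465] yaw err -0.0009 F [0.9 6.  4.4] 0.007532846053712422
```

```bash
python3 -m creep '{"linear": [[-0.002,0,0],[-0.002,0,0],[-0.002,0,0],[-0.002,0,0],[-0.002,0,0]], "turn": [0,0,0,0,0], "jaw": [0,0,0,0,0]}'
python3 st.py
```

```text
time: 7.2
eef_pos: [0.5434, 0.121, 0.0467]
ee_rot: [-2.399, -2.027, -0.013]
wrist_force: [4.1, 21.4, 1.5]
gripper_width: 0.004
grasp_force: 10.9
t 7.2 frame tcp [ 0.0719 -0.0012  0.0467] yaw err -0.0029 F [ 4.1 21.4  1.5] 0.0038782000053952342
```

```bash
python3 -m creep '{"linear": [[-0.001,0,0],[0,0,0],[0,0,0],[0,0,0],[0.015,0,0],[0.02,0,0],[0,0,-0.04],[0,0,-0.04],[0,0,-0.04],[0,0,-0.04],[0,0,-0.04]], "turn": [0,0,0,0,0,0,0,0,0,0,0], "jaw": [0,0,0,0,0,0,0,0,0,0,0]}'
python3 st.py
python3 - <<'E'
from fr import *
f=np.load("f.npy")
for n in ["mould_half","lever_end","loop_bar"]:
  pass
p=look(["keeper_seat","lever_end","loop_bar"],cams=("top",),save="d")["top"]
im=cv2.imread("pics/d_top.png")[150:245,160:320]
cv2.imwrite("pics/d.png",cv2.resize(im,None,fx=5,fy=5,interpolation=cv2.INTER_CUBIC))
E
```

```text
time: 8.12
eef_pos: [0.5454, 0.1507, 0.2474]
ee_rot: [2.397, 2.031, -0.001]
wrist_force: [0.8, -0.0, -0.2]
gripper_width: 0.006
grasp_force: 0.0
t 8.12 frame tcp [0.1015 0.0017 0.2474] yaw err -0.0002 F [ 0.8 -0.  -0.2] 0.0055165759482749075
top keeper_seat 0.87 [0.531 0.065 0.078] px 228.0 191.0
top keeper_seat 0.69 [ 0.54  -0.285  0.063] px 356.0 192.0
top lever_end 0.77 [ 0.513 -0.034  0.133] px 266.0 195.0
top loop_bar 0.56 [ 0.5   -0.099  0.135] px 292.0 201.0
```

View pics/d.png

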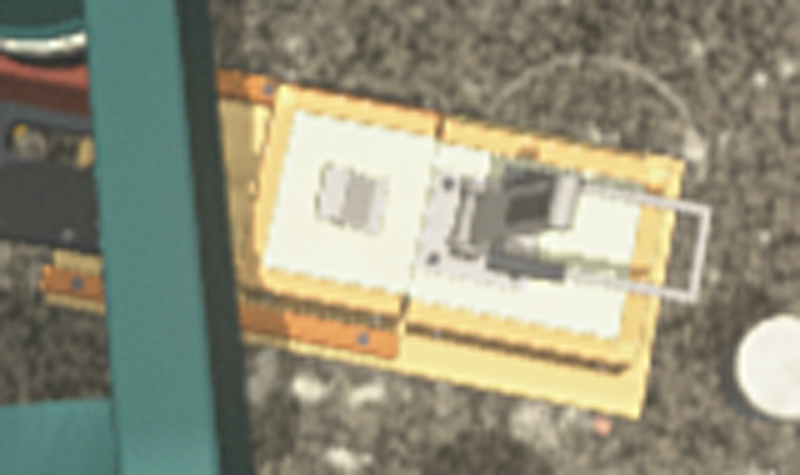

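The half is home, with its seam closed at px (425,230) in the crop, and the lever and loop are still laid back. Next I push the lever forward to its stop from behind.

```bash
python3 -m creep '{"linear": [[0,0,-0.025],[0,0,-0.025],[-0.026,0,0],[-0.026,0,0],[-0.026,0,0],[-0.026,0,0],[-0.026,0,0],[-0.026,0,0],[-0.026,0,0],[-0.026,0.001,0],[-0.024,0,0],[0,0,0.03],[0,0,0.03],[0,0,0.03],[0,0,0.03],[0,0,0.008],[0,0,0]], "turn": [0,0,0,0,0,0,0,0,0,0,0,0,0,0,0,0,0], "jaw": [0,0,0,0,0,0,0,0,0,0,0,0,0,0,0,0,0]}'
python3 st.py
```

```text
time: 9.73
eef_pos: [0.5054, -0.0767, 0.1636]
ee_rot: [-2.391, -2.026, 0.008]
wrist_force: [0.3, 0.1, 0.0]
gripper_width: 0.007
grasp_force: 0.0
t 9.73 frame tcp [-0.1294  0.0039  0.1636] yaw err -0.0004 F [0.3 0.1 0. ] 0.00676303608934329
```

```bash
python3 -m creep '{"linear": [[0.008,0,0],[0.008,0,0],[0.007,0,0],[0.007,0,0],[0.007,0,0],[0.007,0,0],[0.007,0,0],[0.007,0,0],[0.006,0,0],[0.006,0,0],[0.006,0,0],[0.006,0,0],[0.005,0,0]], "turn": [0,0,0,0,0,0,0,0,0,0,0,0,0], "jaw": [0,0,0,0,0,0,0,0,0,0,0,0,0]}'
python3 st.py
```

```text
time: 10.82
eef_pos: [0.523, 0.009, 0.1669]
ee_rot: [-2.396, -2.03, 0.001]
wrist_force: [-1.2, -2.1, -1.0]
gripper_width: 0.007
grasp_force: 0.9
t 10.82 frame tcp [-0.0419  0.0006  0.1669] yaw err -0.0003 F [-1.2 -2.1 -1. ] 0.007472080130779868
```

```bash
python3 -m creep '{"linear": [[0.003,0,0],[0.003,0,0],[0.002,0,0],[0.002,0,0],[0,0,0]], "turn": [0,0,0,0,0], "jaw": [0,0,0,0,0]}'
python3 st.py
```

```text
time: 11.23
eef_pos: [0.5251, 0.0185, 0.1673]
ee_rot: [-2.397, -2.031, -0.0]
wrist_force: [0.3, -0.0, 0.6]
gripper_width: 0.004
grasp_force: 0.2
t 11.23 frame tcp [-3.220e-02  1.000e-04  1.673e-01] yaw err -0.0003 F [ 0.3 -0.   0.6] 0.0036076140810353727
```

```bash
python3 -m creep '{"linear": [[0.002,0,0],[0.002,0,0],[0.002,0,0]], "turn": [0,0,0], "jaw": [0,0,0]}'
python3 st.py;  python3 - <<'E'
from fr import *
ps=look(["lever_end","loop_bar"],save="e")
for c,(a,b) in dict(scene=(130,170),top=(150,160)).items():
  im=cv2.imread(f"pics/e_{c}.png")[a:a+110,b:b+150]; cv2.imwrite(f"pics/e_{c}c.png",cv2.resize(im,None,fx=3,fy=3,interpolation=cv2.INTER_CUBIC))
cv2.imwrite("pics/e.png",np.vstack([cv2.imread(f"pics/e_{c}c.png")[:,:450] for c in ps])[:600])
E
```

```text
time: 11.48
eef_pos: [0.5262, 0.0242, 0.1674]
ee_rot: [2.397, 2.03, 0.0]
wrist_force: [1.8, -1.5, -0.1]
gripper_width: 0.006
grasp_force: 0.6
t 11.48 frame tcp [-2.650e-02 -1.000e-04  1.674e-01] yaw err -0.0006 F [ 1.8 -1.5 -0.1] 0.0062614018610869905
top lever_end 0.66 [ 0.501 -0.025  0.18 ] px 264.0 196.0
top loop_bar 0.66 [ 0.501 -0.035  0.19 ] px 269.0 196.0
top loop_bar 0.64 [ 0.499 -0.026  0.186] px 265.0 197.0
```

View pics/e.png

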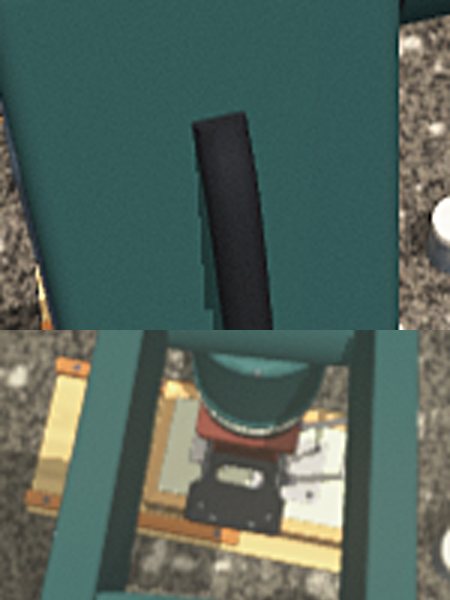

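The gripper hides most of the lever, but the loop's wires still show behind it, right of the gripper at px (320,470). I'll push on until the end stop is felt.

```bash
python3 -m creep '{"linear": [[0.002,0,0],[0.002,0,0],[0.002,0,0]], "turn": [0,0,0], "jaw": [0,0,0]}'
python3 st.py
```

```text
time: 12.03
eef_pos: [0.5271, 0.0301, 0.1673]
ee_rot: [2.397, 2.031, 0.0]
wrist_force: [-0.2, -1.7, 0.4]
gripper_width: 0.007
grasp_force: 1.1
t 12.03 frame tcp [-0.0204 -0.      0.1673] yaw err -0.0004 F [-0.2 -1.7  0.4] 0.006853884257193901
```

```bash
python3 -m creep '{"linear": [[0.002,0,0],[0.002,0,0],[0,0,0]], "turn": [0,0,0], "jaw": [0,0,0]}'
python3 st.py; python3 -m creep '{"linear": [[0.002,0,0],[0.002,0,0],[0,0,0]], "turn": [0,0,0], "jaw": [0,0,0]}'
python3 st.py
```

```text
time: 12.28
eef_pos: [0.5277, 0.0328, 0.1676]
ee_rot: [2.394, 2.03, -0.003]
wrist_force: [-1.1, -6.1, 3.3]
gripper_width: 0.004
grasp_force: 3.2
t 12.28 frame tcp [-0.0177 -0.0002  0.1676] yaw err 0.0005 F [-1.1 -6.1  3.3] 0.004466242876408875
time: 12.53
eef_pos: [0.529, 0.0358, 0.1687]
ee_rot: [2.393, 2.029, -0.003]
wrist_force: [-3.4, -7.9, 11.3]
gripper_width: 0.003
grasp_force: 5.8
t 12.53 frame tcp [-0.0146 -0.0009  0.1687] yaw err 0.0005 F [-3.4 -7.9 11.3] 0.002745263900086282
```

```bash
python3 -m creep '{"linear": [[-0.01,0,0],[-0.01,0,0],[0,0,-0.03],[0,0,-0.03],[0,0,-0.03],[0,0,0],[-0.025,0,0],[-0.025,0,0],[-0.025,0,0],[-0.025,0,0],[-0.005,0,0],[0,0,0]], "turn": [0,0,0,0,0,0,0,0,0,0,0,0], "jaw": [0,0,0,0,0,0,0,0,0,0,0,0]}'
python3 st.py;  python3 - <<'E'
from fr import *
f=np.load("f.npy")
p=look(["lever_end","loop_bar"],cams=("top",),save="g")["top"]
for a in [1.9,2.0,2.09]:
    pin=np.array([-.055,.102])+[-.0276*np.cos(a)-.0049*np.sin(a),.0276*np.sin(a)-.0049*np.cos(a)]
    b=a-1.05
    P=[[-.055-.0985*np.cos(a),0,.102+.0985*np.sin(a)],[pin[0]-.1*np.cos(b),0,pin[1]+.1*np.sin(b)]]
    print(a,np.round(P,3).tolist(),((proj(p,T(f,P))-[170,150])*5).round().tolist())
im=cv2.imread("pics/g_top.png")[150:250,170:320]
cv2.imwrite("pics/g.png",cv2.resize(im,None,fx=5,fy=5,interpolation=cv2.INTER_CUBIC))
E
```

```text
time: 13.53
eef_pos: [0.5073, -0.0865, 0.2566]
ee_rot: [-2.399, -2.027, 0.0]
wrist_force: [-0.7, -0.6, 0.6]
gripper_width: 0.008
grasp_force: 0.0
t 13.53 frame tcp [-0.1388  0.0004  0.2566] yaw err -0.0031 F [-0.7 -0.6  0.6] 0.0075440836601027425
top lever_end 0.88 [0.526 0.008 0.159] px 250.0 188.0
top loop_bar 0.43 [0.525 0.006 0.153] px 251.0 188.0
1.9 [[-0.023, 0.0, 0.195], [-0.117, 0.0, 0.205]] [[362.0, 171.0], [560.0, 204.0]]
2.0 [[-0.014, 0.0, 0.192], [-0.106, 0.0, 0.21]] [[343.0, 169.0], [539.0, 197.0]]
2.09 [[-0.006, 0.0, 0.188], [-0.096, 0.0, 0.215]] [[326.0, 167.0], [519.0, 191.0]]
```

View pics/g.png

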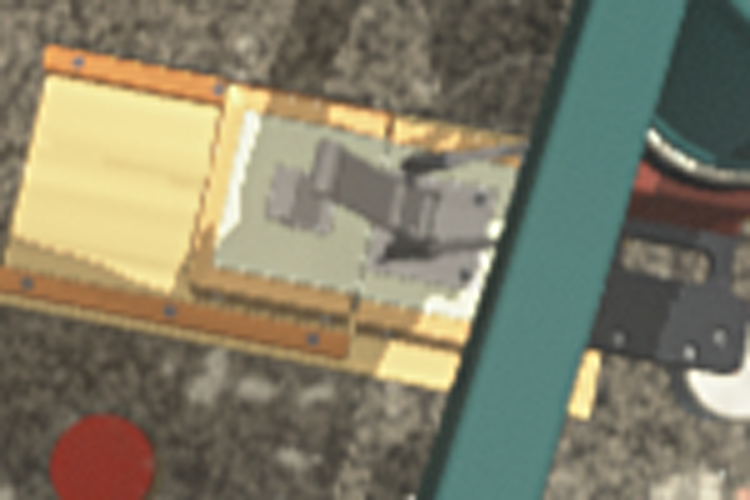

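The lever is at its forward stop, with its end at crop px (328,167), which matches 2.09 rad. The loop wires still run back under the arm, so I push the loop over.

```bash
python3 -m creep '{"linear": [[0,0,0.02],[0,0,0.02],[0,0,0.02],[0,0,0],[0.006,0,0],[0.006,0,0],[0.006,0,0],[0.006,0,0],[0.006,0,0],[0.006,0,0],[0.006,0,0],[0.006,0,0],[0.006,0,0],[0.006,0,0],[0.006,0,0],[0.006,0,0],[0.006,0,0],[0.006,0,0],[0.006,0,0],[0.006,0,0]], "turn": [0,0,0,0,0,0,0,0,0,0,0,0,0,0,0,0,0,0,0,0], "jaw": [0,0,0,0,0,0,0,0,0,0,0,0,0,0,0,0,0,0,0,0]}'
python3 st.py
```

```text
time: 15.35
eef_pos: [0.5237, 0.0099, 0.1972]
ee_rot: [-2.397, -2.031, -0.0]
wrist_force: [-0.5, 0.8, 0.3]
gripper_width: 0.007
grasp_force: 0.0
t 15.35 frame tcp [-4.090e-02  1.000e-04  1.972e-01] yaw err -0.0003 F [-0.5  0.8  0.3] 0.006985035762801309
```

Push slightly further, then retreat up and back and look.

```bash
python3 -m creep '{"linear": [[0.005,0,-0.004],[0.005,0,-0.004],[0,0,0],[-0.02,0,-0.01],[-0.02,0,-0.02],[-0.03,0,-0.02],[-0.035,0,0],[-0.035,0,0],[-0.03,0,0],[0,0,0]], "turn": [0,0,0,0,0,0,0,0,0,0], "jaw": [0,0,0,0,0,0,0,0,0,0]}'
python3 st.py;  python3 - <<'E'
from fr import *
f=np.load("f.npy")
p=look(["lever_end","loop_bar"],cams=("top",),save="i")["top"]
P=[[.021,0,.083],[.0437,0,.083]];print(((proj(p,T(f,P))-[170,150])*5).round().tolist())
im=cv2.imread("pics/i_top.png")[150:250,170:320]
cv2.imwrite("pics/i.png",cv2.resize(im,None,fx=5,fy=5,interpolation=cv2.INTER_CUBIC))
E
```

```text
time: 16.18
eef_pos: [0.4969, -0.1536, 0.2558]
ee_rot: [2.399, 2.024, -0.003]
wrist_force: [0.6, -1.1, -0.6]
gripper_width: 0.004
grasp_force: 0.0
t 16.18 frame tcp [-0.2066 -0.0003  0.2558] yaw err -0.0041 F [ 0.6 -1.1 -0.6] 0.004104975016416486
top lever_end 0.81 [0.526 0.009 0.166] px 250.0 187.0
[[277.0, 198.0], [234.0, 190.0]]
```

View pics/i.png

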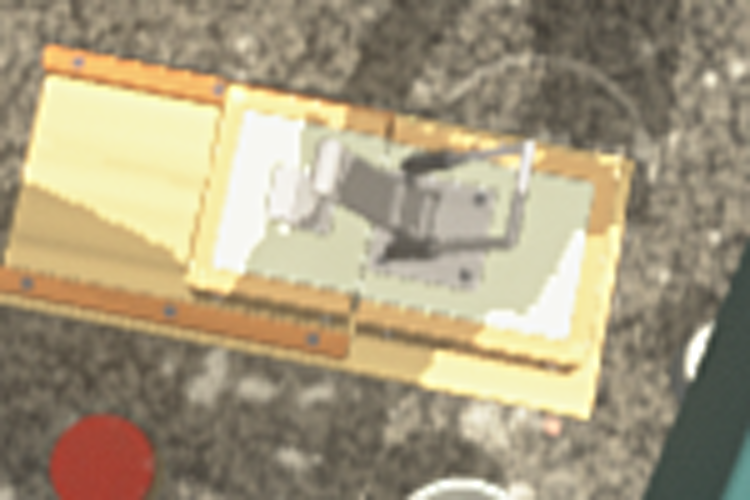

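The loop is still laid back, with its bar at crop px (521,193). I'll repeat the push, stop with the tool past the top, and look before retreating.

```bash
python3 -m creep '{"linear": [[0.03,0,0],[0.03,0,0],[0,0,0.02],[0,0,0.02],[0,0,0.018],[0,0,0],[0.008,0,0],[0.008,0,0],[0.008,0,0],[0.008,0,0],[0.008,0,0],[0.008,0,0],[0.008,0,0],[0.008,0,0],[0.008,0,0],[0.008,0,0],[0.008,0,0],[0.008,0,0],[0,0,0]], "turn": [0,0,0,0,0,0,0,0,0,0,0,0,0,0,0,0,0,0,0], "jaw": [0,0,0,0,0,0,0,0,0,0,0,0,0,0,0,0,0,0,0]}'
python3 st.py;  python3 - <<'E'
from fr import *
ps=look(["lever_end","loop_bar"],save="j")
p=ps["top"]
im=cv2.imread("pics/j_top.png")[150:250,170:320]
cv2.imwrite("pics/j.png",cv2.resize(im,None,fx=5,fy=5,interpolation=cv2.INTER_CUBIC))
E
```

```text
time: 17.92
eef_pos: [0.5231, 0.0069, 0.1972]
ee_rot: [-2.396, -2.032, -0.001]
wrist_force: [0.5, 0.7, -0.0]
gripper_width: 0.007
grasp_force: 0.0
t 17.92 frame tcp [-4.400e-02  1.000e-04  1.972e-01] yaw err 0.0007 F [ 0.5  0.7 -0. ] 0.006551377175630265
top lever_end 0.6 [ 0.511 -0.004  0.193] px 256.0 191.0
```

View pics/j.png

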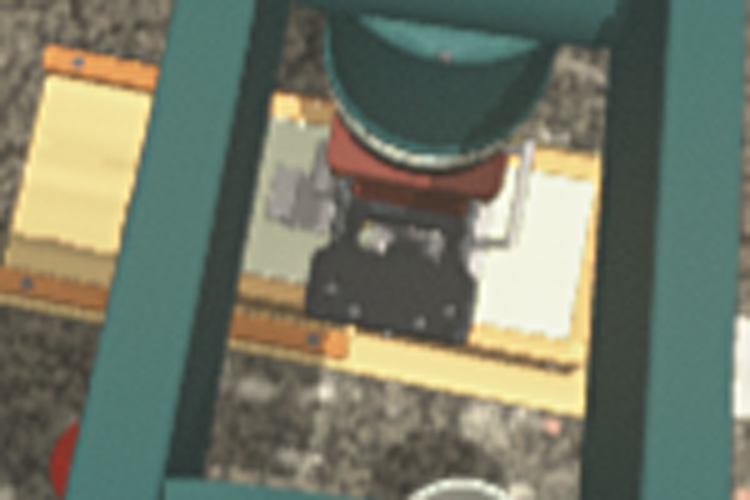

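The bar is still behind the tool at crop px (521,190), so the tip must have passed over it. I'll repeat with the tip 35 mm lower.

```bash
python3 -m creep '{"linear": [[0,0,-0.035],[0,0,-0.035],[-0.032,0,0],[-0.032,0,0],[-0.032,0,0],[0,0,0],[0,0,0.035],[0,0,0.035],[0,0,0.03],[0,0,0],[0.007,0,0],[0.007,0,0],[0.007,0,0],[0.007,0,0],[0.007,0,0]], "turn": [0,0,0,0,0,0,0,0,0,0,0,0,0,0,0], "jaw": [0,0,0,0,0,0,0,0,0,0,0,0,0,0,0]}'
python3 st.py
python3 -m creep '{"linear": [[0.007,0,0],[0.007,0,0],[0.007,0,0],[0.007,0,0],[0.007,0,0],[0.007,0,0],[0.007,0,0],[0.007,0,0],[0.007,0,0],[0,0,0]], "turn": [0,0,0,0,0,0,0,0,0,0], "jaw": [0,0,0,0,0,0,0,0,0,0]}'
python3 st.py;  python3 - <<'E'
from fr import *
ps=look(["lever_end","loop_bar"],save="k")
im=cv2.imread("pics/k_top.png")[150:250,170:320]
cv2.imwrite("pics/k.png",cv2.resize(im,None,fx=5,fy=5,interpolation=cv2.INTER_CUBIC))
E
```

```text
time: 19.47
eef_pos: [0.5142, -0.054, 0.1688]
ee_rot: [2.395, 2.03, 0.003]
wrist_force: [-0.6, -0.5, 1.5]
gripper_width: 0.004
grasp_force: 0.2
t 19.47 frame tcp [-0.1055 -0.0011  0.1688] yaw err 0.0002 F [-0.6 -0.5  1.5] 0.004236428038183156
time: 20.3
eef_pos: [0.5234, 0.0087, 0.1672]
ee_rot: [-2.396, -2.031, -0.001]
wrist_force: [0.2, 0.1, 0.1]
gripper_width: 0.008
grasp_force: 0.0
t 20.3 frame tcp [-0.0422  0.0002  0.1672] yaw err 0.0005 F [0.2 0.1 0.1] 0.008006806525019776
top loop_bar 0.25 [0.527 0.316 0.037] px 136.0 193.0
```

View pics/k.png

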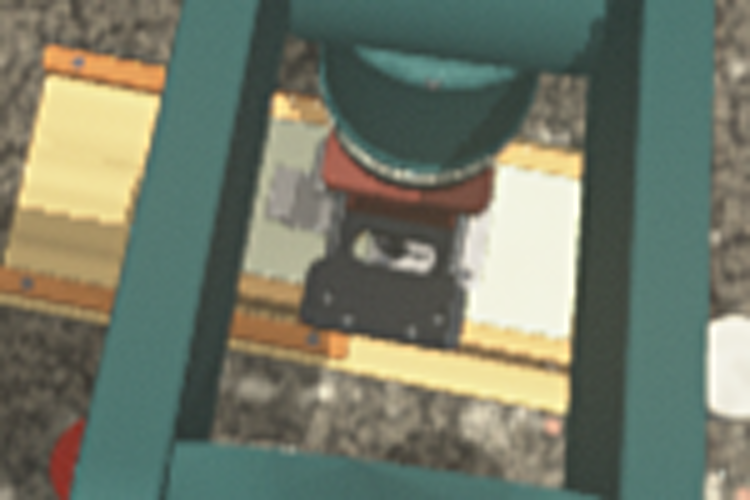

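The bar no longer shows behind the tool, so it has been carried forward. I push a little further and back off.

```bash
python3 -m creep '{"linear": [[0.005,0,0],[0.005,0,0],[0.005,0,0],[0,0,0],[0,0,0],[0,0,0]], "turn": [0,0,0,0,0,0], "jaw": [0,0,0,0,0,0]}'
python3 st.py
python3 -m creep '{"linear": [[-0.01,0,-0.01],[-0.005,0,-0.03],[0,0,-0.03],[0,0,-0.03],[-0.03,0,0],[-0.035,0,0],[-0.035,0,0],[-0.035,0,0],[-0.03,0,0],[0,0,0]], "turn": [0,0,0,0,0,0,0,0,0,0], "jaw": [0,0,0,0,0,0,0,0,0,0]}'
python3 st.py;  python3 - <<'E'
from fr import *
f=np.load("f.npy")
ps=look(["lever_end","loop_bar","keeper_seat"],cams=("top",),save="l")
A=cv2.imread("pics/i_top.png").astype(int);B=cv2.imread("pics/l_top.png").astype(int)
D=abs(A-B).sum(2)>120; D[:, 285:]=0
n,l,s,c=cv2.connectedComponentsWithStats(D[150:250,170:].astype(np.uint8))
for i in range(1,n):
  if s[i,4]>6: print("changed",s[i]+[170,150,0,0,0],c[i].round(1)+[170,150])
print(proj(ps["top"],T(f,[[.0437,-.025,.083],[.0437,.025,.083],[-.096,-.025,.215],[-.096,.025,.215]])).round(1).tolist())
E
```

```text
time: 21.1
eef_pos: [0.5257, 0.0223, 0.1673]
ee_rot: [-2.396, -2.031, 0.0]
wrist_force: [0.1, 0.1, 0.6]
gripper_width: 0.001
grasp_force: 0.0
t 21.1 frame tcp [-2.840e-02  1.000e-04  1.673e-01] yaw err 0.0001 F [0.1 0.1 0.6] 0.0013415609426037018
time: 21.93
eef_pos: [0.4953, -0.1612, 0.2682]
ee_rot: [2.399, 2.024, -0.003]
wrist_force: [0.1, 0.1, 0.5]
gripper_width: 0.005
grasp_force: 0.0
t 21.93 frame tcp [-0.2144  0.      0.2682] yaw err -0.0045 F [0.1 0.1 0.5] 0.005238314208800864
top lever_end 0.97 [0.528 0.032 0.133] px 240.0 189.0
top lever_end 0.45 [0.523 0.071 0.08 ] px 225.0 194.0
top loop_bar 0.5 [0.527 0.08  0.093] px 222.0 191.0
top keeper_seat 0.88 [0.525 0.07  0.077] px 226.0 193.0
top keeper_seat 0.49 [ 0.498 -0.313  0.064] px 367.0 207.0
changed [267 178  10   4  17] [271.4 179.4]
changed [238 180  13  10  41] [244.6 182.6]
changed [254 180   9   5  34] [257.3 181.8]
changed [252 189  23  13  57] [263.6 197.4]
changed [224 194   4   4   7] [225.9 195.7]
changed [228 197  19   5  53] [239.2 198.8]
[[218.7, 179.0], [215.0, 197.2], [275.6, 177.8], [271.9, 198.8]]
```

Run:
```python
import cv2
im=cv2.imread("pics/l_top.png")[165:220,195:285]
cv2.imwrite("pics/l.png",cv2.resize(im,None,fx=8,fy=8,interpolation=cv2.INTER_CUBIC))
```

```text
(no output)
```

View pics/l.png

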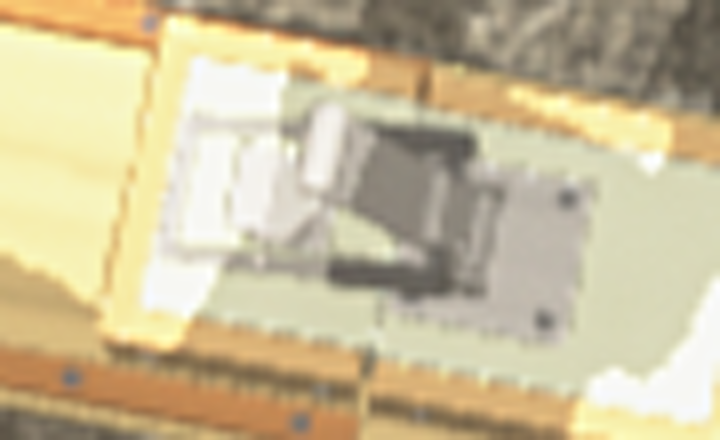

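The loop's bar now lies behind the keeper, at crop px (175,185) or full px (217,188), exactly where predicted. Now I press the lever back from the front.

```bash
python3 -m creep '{"linear": [[0.032,0,0],[0.032,0,0],[0.032,0,0],[0.032,0,0],[0.032,0,0],[0.032,0,0],[0.032,0,0],[0.032,0,0],[0,0,0],[0,0,0.03],[0,0,0.03],[0,0,0.03],[0,0,0.025],[0,0,0]], "turn": [0,0,0,0,0,0,0,0,0,0,0,0,0,0], "jaw": [0,0,0,0,0,0,0,0,0,0,0,0,0,0]}'
python3 st.py
python3 -m creep '{"linear": [[-0.008,0,0],[-0.008,0,0],[-0.008,0,0],[-0.008,0,0],[-0.008,0,0],[-0.008,0,0],[-0.008,0,0],[-0.007,0,0],[-0.007,0,0],[-0.007,0,0],[-0.007,0,0],[-0.006,0,0],[-0.006,0,0],[-0.006,0,0]], "turn": [0,0,0,0,0,0,0,0,0,0,0,0,0,0], "jaw": [0,0,0,0,0,0,0,0,0,0,0,0,0,0]}'
python3 st.py
```

```text
time: 23.3
eef_pos: [0.5337, 0.0976, 0.1478]
ee_rot: [-2.391, -2.029, 0.011]
wrist_force: [-1.2, 0.7, -0.8]
gripper_width: 0.001
grasp_force: 0.0
t 23.3 frame tcp [0.0472 0.0046 0.1478] yaw err 0.0014 F [-1.2  0.7 -0.8] 0.0008496667361508068
time: 24.47
eef_pos: [0.521, -0.004, 0.1519]
ee_rot: [-2.396, -2.03, 0.001]
wrist_force: [-0.1, 1.8, -1.6]
gripper_width: 0.004
grasp_force: 0.8
t 24.47 frame tcp [-0.0551  0.0005  0.1519] yaw err -0.0003 F [-0.1  1.8 -1.6] 0.004439233997255668
```

```bash
python3 -m creep '{"linear": [[-0.006,0,0],[-0.006,0,0],[-0.006,0,0],[-0.006,0,0],[-0.006,0,0],[0,0,0]], "turn": [0,0,0,0,0,0], "jaw": [0,0,0,0,0,0]}'
python3 st.py
python3 - <<'E'
from fr import *
f=np.load("f.npy");look(["lever_end","loop_bar","mould_half"],cams=("top",),save="m")
E
```

```text
time: 24.97
eef_pos: [0.5163, -0.0342, 0.1523]
ee_rot: [2.397, 2.03, -0.001]
wrist_force: [-0.2, 0.5, 0.0]
gripper_width: 0.007
grasp_force: 0.3
t 24.97 frame tcp [-8.570e-02  1.000e-04  1.523e-01] yaw err -0.0009 F [-0.2  0.5  0. ] 0.007434972923142501
top lever_end 0.63 [0.52  0.004 0.11 ] px 251.0 194.0
top loop_bar 0.73 [ 0.448 -0.154  0.031] px 306.0 226.0
top loop_bar 0.44 [0.52  0.067 0.088] px 226.0 194.0
top mould_half 0.7 [0.533 0.086 0.081] px 220.0 190.0
top mould_half 0.65 [ 0.541 -0.29   0.065] px 358.0 191.0
```

```bash
python3 -m creep '{"linear": [[-0.006,0,0.002],[-0.006,0,0.002],[-0.006,0,0.003],[-0.006,0,0.003],[0,0,0]], "turn": [0,0,0,0,0], "jaw": [0,0,0,0,0]}'
python3 st.py
python3 -m creep '{"linear": [[-0.004,0,0.004],[-0.004,0,0.004],[-0.003,0,0.005],[-0.003,0,0.005],[0,0,0]], "turn": [0,0,0,0,0], "jaw": [0,0,0,0,0]}'
python3 st.py
```

```text
time: 25.58
eef_pos: [0.5121, -0.0577, 0.1415]
ee_rot: [-2.397, -2.029, 0.001]
wrist_force: [1.0, 1.3, -0.5]
gripper_width: 0.003
grasp_force: 0.4
t 25.58 frame tcp [-0.1095  0.0004  0.1415] yaw err -0.0011 F [ 1.   1.3 -0.5] 0.003108086161824747
time: 26.0
eef_pos: [0.5097, -0.0714, 0.1232]
ee_rot: [-2.397, -2.03, 0.002]
wrist_force: [0.2, -0.8, 0.4]
gripper_width: 0.006
grasp_force: 0.0
t 26.0 frame tcp [-0.1235  0.0005  0.1232] yaw err -0.0004 F [ 0.2 -0.8  0.4] 0.0055089131057114585
```

```bash
python3 -m creep '{"linear": [[-0.002,0,0.005],[-0.002,0,0.005],[0,0,0.003],[0,0,0]], "turn": [0,0,0,0], "jaw": [0,0,0,0]}'
python3 st.py
python3 - <<'E'
from fr import *
f=np.load("f.npy");look(["lever_end","loop_bar","mould_half","lever_pivot"],save="n")
E
```

```text
time: 26.33
eef_pos: [0.5093, -0.0746, 0.1106]
ee_rot: [-2.397, -2.03, 0.001]
wrist_force: [-1.1, -0.3, 0.0]
gripper_width: 0.005
grasp_force: 0.0
t 26.33 frame tcp [-0.1267  0.0004  0.1106] yaw err -0.0004 F [-1.1 -0.3  0. ] 0.005374118544059731
scene mould_half 0.83 [ 0.531 -0.281  0.068] px 344.0 171.0
top lever_end 0.81 [0.523 0.003 0.103] px 251.0 193.0
top loop_bar 0.55 [0.522 0.045 0.089] px 235.0 194.0
top loop_bar 0.55 [0.393 0.156 0.076] px 191.0 243.0
top mould_half 0.96 [0.528 0.066 0.082] px 227.0 192.0
top mould_half 0.61 [ 0.544 -0.32   0.067] px 369.0 190.0
top lever_pivot 0.86 [0.521 0.002 0.108] px 252.0 193.0
```

```bash
python3 -m creep '{"linear": [[0,0,-0.035],[0,0,-0.035],[0,0,-0.035],[0,0,-0.035],[0,0,-0.02],[-0.035,0,0],[-0.035,0,0],[-0.03,0,0],[0,0,0]], "turn": [0,0,0,0,0,0,0,0,0], "jaw": [0,0,0,0,0,0,0,0,0]}'
python3 st.py
python3 - <<'E'
from fr import *
f=np.load("f.npy");ps=look(["lever_end","loop_bar","mould_half","lever_pivot"],save="o")
p=ps["top"]
A=cv2.imread("pics/l_top.png").astype(int);B=cv2.imread("pics/o_top.png").astype(int)
D=abs(A-B).sum(2)>120; D[:, 300:]=0
n,l,s,c=cv2.connectedComponentsWithStats(D[150:250,170:].astype(np.uint8))
for i in range(1,n):
  if s[i,4]>6: print("changed",s[i]+[170,150,0,0,0],c[i].round(1)+[170,150])
for a in [2.09,1.6,1.2,.8,.4,0]:
  P=[[-.055-.0985*np.cos(a),0,.102+.0985*np.sin(a)]];print(a,proj(p,T(f,P)).round(1))
# brightness profile along lever centre line in frame x, z~0.1
g=B.sum(2)//3
for y in (-.03,-.0225,0,.0225,.03):
  xs=np.arange(-.16,.07,.005);q=proj(p,T(f,np.c_[xs,0*xs+y,0*xs+.105])).round().astype(int);print(y,g[q[:,1],q[:,0]].tolist())
E
```

```text
time: 27.58
eef_pos: [0.4928, -0.1778, 0.2716]
ee_rot: [2.398, 2.025, -0.003]
wrist_force: [0.6, 0.1, 0.1]
gripper_width: 0.003
grasp_force: 0.0
t 27.58 frame tcp [-2.312e-01 -2.000e-04  2.716e-01] yaw err -0.0033 F [0.6 0.1 0.1] 0.0030439031134375126
scene mould_half 0.89 [ 0.51  -0.295  0.065] px 352.0 175.0
top lever_end 0.79 [ 0.519 -0.026  0.113] px 263.0 194.0
top lever_end 0.58 [ 0.349 -0.029  0.013] px 261.0 261.0
top mould_half 0.78 [0.527 0.07  0.082] px 226.0 192.0
top lever_pivot 0.87 [ 0.513 -0.026  0.117] px 263.0 196.0
top lever_pivot 0.71 [ 0.45  -0.171  0.063] px 315.0 224.0
changed [262 150   5   7  11] [263.8 153. ]
changed [281 160   4   5  13] [282.4 162.1]
changed [254 167   2   4   7] [254.4 168.3]
changed [230 172  35  34 326] [244.5 189.5]
changed [297 179   3   3   7] [298.3 180.1]
changed [278 181   4   5  13] [279.7 182.7]
changed [254 184  14   6  53] [260.9 186.1]
changed [177 186  25  13  42] [188.4 191.7]
changed [268 191  27  21 254] [280.4 198. ]
changed [222 196   4   5   7] [223.6 197.9]
changed [204 200   3   3   7] [205. 201.]
changed [217 202   
[... 660 characters left out ...]
140, 155, 171, 121, 100, 101, 106, 100, 100, 101, 100, 101, 113, 161, 160, 160, 161, 160, 161, 162, 161, 171, 149, 180, 183, 184, 186, 205, 202, 202, 197, 242, 211, 210, 207, 239, 239, 224, 246, 245, 245, 245, 217, 218, 212, 217]
0.0225 [153, 227, 212, 216, 217, 244, 201, 203, 204, 202, 202, 202, 203, 204, 185, 114, 99, 101, 99, 100, 104, 103, 98, 125, 163, 170, 165, 164, 178, 171, 163, 180, 167, 160, 180, 166, 233, 245, 245, 245, 245, 246, 215, 215, 183, 222]
0.03 [153, 223, 214, 213, 235, 248, 207, 201, 204, 202, 202, 202, 203, 204, 204, 177, 165, 173, 168, 164, 163, 163, 161, 179, 181, 175, 173, 201, 187, 198, 182, 191, 204, 187, 196, 200, 243, 245, 245, 245, 245, 246, 213, 216, 174, 222]
```

The picture data shows the lever strap lying back along the fixed half, nearly or fully shut. I press down gently to make sure.

```bash
python3 -m creep '{"linear": [[0.03,0,0],[0.035,0,0],[0.03,0,0],[0,0,0.035],[0,0,0.035],[0,0,0.035],[0,0,0.03],[0,0,0.02],[0,0,0.005],[0,0,0]], "turn": [0,0,0,0,0,0,0,0,0,0], "jaw": [0,0,0,0,0,0,0,0,0,0]}'
python3 st.py
python3 -m creep '{"linear": [[0,0,0.003],[0,0,0.002],[0,0,0]], "turn": [0,0,0], "jaw": [0,0,0]}'
python3 st.py
```

```text
time: 28.92
eef_pos: [0.5076, -0.0787, 0.11]
ee_rot: [-2.394, -2.029, 0.003]
wrist_force: [1.2, 0.3, -0.2]
gripper_width: 0.005
grasp_force: 0.0
t 28.92 frame tcp [-0.131   0.0014  0.11  ] yaw err 0.0001 F [ 1.2  0.3 -0.2] 0.005325889800060444
time: 29.17
eef_pos: [0.5099, -0.0797, 0.1074]
ee_rot: [2.395, 2.03, 0.002]
wrist_force: [-0.2, 0.1, 0.3]
gripper_width: 0.005
grasp_force: 0.1
t 29.17 frame tcp [-0.1316 -0.0011  0.1074] yaw err -0.0003 F [-0.2  0.1  0.3] 0.004904437415541861
```

```bash
python3 -m creep '{"linear": [[0,0,0.002],[0,0,0.002],[0,0,0]], "turn": [0,0,0], "jaw": [0,0,0]}'
python3 st.py
python3 -m creep '{"linear": [[0,0,0.0015],[0,0,0.0015],[0,0,0]], "turn": [0,0,0], "jaw": [0,0,0]}'
python3 st.py
```

```text
time: 29.42
eef_pos: [0.5089, -0.0795, 0.1024]
ee_rot: [2.397, 2.031, 0.0]
wrist_force: [1.5, -0.3, -0.2]
gripper_width: 0.005
grasp_force: 0.0
t 29.42 frame tcp [-0.1316  0.      0.1024] yaw err -0.0004 F [ 1.5 -0.3 -0.2] 0.004865676014936066
time: 29.67
eef_pos: [0.5086, -0.0794, 0.099]
ee_rot: [-2.397, -2.03, 0.0]
wrist_force: [-0.3, 0.9, -0.3]
gripper_width: 0.001
grasp_force: 0.0
t 29.67 frame tcp [-0.1315  0.0003  0.099 ] yaw err -0.0004 F [-0.3  0.9 -0.3] 0.0009734107404063698
```

```bash
python3 -m creep '{"linear": [[0,0,0.002],[0,0,0.002],[0,0,0]], "turn": [0,0,0], "jaw": [0,0,0]}'
python3 st.py
python3 -m creep '{"linear": [[0,0,0.002],[0,0,0.001],[0,0,0]], "turn": [0,0,0], "jaw": [0,0,0]}'
python3 st.py
```

```text
time: 29.92
eef_pos: [0.5085, -0.0793, 0.0948]
ee_rot: [-2.396, -2.03, 0.001]
wrist_force: [0.7, 0.6, -0.4]
gripper_width: 0.004
grasp_force: 0.0
t 29.92 frame tcp [-0.1315  0.0004  0.0948] yaw err -0.0003 F [ 0.7  0.6 -0.4] 0.004143754680639768
time: 30.17
eef_pos: [0.5086, -0.0794, 0.092]
ee_rot: [-2.397, -2.031, 0.0]
wrist_force: [-0.1, 0.2, -0.1]
gripper_width: 0.003
grasp_force: 0.0
t 30.17 frame tcp [-0.1315  0.0003  0.092 ] yaw err -0.0003 F [-0.1  0.2 -0.1] 0.0025883973239048132
```

```bash
python3 -m creep '{"linear": [[0,0,0.002],[0,0,0.001],[0,0,0]], "turn": [0,0,0], "jaw": [0,0,0]}'
python3 st.py
python3 -m creep '{"linear": [[0,0,0.002],[0,0,0.001],[0,0,0]], "turn": [0,0,0], "jaw": [0,0,0]}'
python3 st.py
```

```text
time: 30.42
eef_pos: [0.5086, -0.0793, 0.089]
ee_rot: [-2.397, -2.031, 0.0]
wrist_force: [-0.5, 0.3, -0.0]
gripper_width: 0.005
grasp_force: 0.0
t 30.42 frame tcp [-0.1315  0.0003  0.089 ] yaw err -0.0003 F [-0.5  0.3 -0. ] 0.004515583915824744
time: 30.67
eef_pos: [0.5086, -0.0794, 0.086]
ee_rot: [-2.397, -2.031, 0.0]
wrist_force: [-0.1, 0.8, -0.5]
gripper_width: 0.005
grasp_force: 0.0
t 30.67 frame tcp [-0.1315  0.0003  0.086 ] yaw err -0.0003 F [-0.1  0.8 -0.5] 0.005414492254587794
```

```bash
python3 -m creep '{"linear": [[0,0,0.001],[0,0,0.001],[0,0,0]], "turn": [0,0,0], "jaw": [0,0,0]}'
python3 st.py
python3 - <<'E'
from fr import *
f=np.load("f.npy");p=look(["lever_end","lever_pivot","loop_bar"],save="q")["top"]
B=cv2.imread("pics/o_top.png").astype(int)   # unobstructed picture: sharp strap end / end bar
g=B.sum(2)//3
for y in (-.011,0,.011):
  xs=np.arange(-.175,-.125,.0025);q=proj(p,T(f,np.c_[xs,0*xs+y,0*xs+.105])).round().astype(int);print(y,q[0],q[-1],g[q[:,1],q[:,0]].tolist())
print(g[185:215,283:303].tolist() and "")
for r in range(184,214,1): print(r,g[r,262:304].tolist())
E
```

```text
time: 30.92
eef_pos: [0.5087, -0.0794, 0.0841]
ee_rot: [-2.397, -2.031, 0.0]
wrist_force: [-0.2, 0.3, 0.5]
gripper_width: 0.007
grasp_force: 0.0
t 30.92 frame tcp [-0.1315  0.0002  0.0841] yaw err -0.0003 F [-0.2  0.3  0.5] 0.0071578470528053705
scene loop_bar 0.58 [ 0.447 -0.17   0.064] px 322.0 205.0
top lever_end 0.71 [0.52  0.001 0.099] px 252.0 194.0
top lever_pivot 0.64 [ 0.519 -0.002  0.103] px 253.0 195.0
top loop_bar 0.67 [0.52  0.043 0.089] px 236.0 195.0
-0.011 [300 198] [282 194] [138, 133, 131, 154, 147, 157, 149, 149, 150, 162, 167, 157, 136, 115, 154, 139, 119, 120, 123, 143]
0 [299 202] [281 199] [136, 136, 141, 140, 142, 139, 140, 170, 155, 163, 171, 158, 121, 105, 100, 103, 101, 100, 106, 111]
0.011 [299 206] [281 203] [131, 139, 155, 156, 154, 156, 151, 235, 236, 209, 204, 207, 211, 215, 215, 192, 181, 181, 181, 184]

184 [190, 190, 191, 210, 210, 209, 207, 206, 204, 206, 203, 186, 186, 193, 218, 246, 235, 223, 204, 189, 161, 171, 169, 169, 167, 167, 167, 166, 168, 167, 168, 172, 157, 161, 133, 107, 98, 121, 139, 107, 90, 104]
185 [137, 135, 136, 159, 162, 172, 208
[... 5428 characters left out ...]
55, 172, 133, 136, 148, 149, 150, 153, 153, 136, 109, 108]
211 [203, 204, 203, 202, 203, 203, 203, 203, 201, 201, 206, 220, 244, 242, 211, 200, 202, 220, 243, 244, 247, 246, 235, 214, 213, 214, 214, 208, 223, 215, 165, 168, 142, 144, 148, 141, 135, 135, 133, 116, 101, 100]
212 [203, 202, 202, 206, 204, 204, 203, 203, 202, 220, 243, 245, 248, 249, 240, 210, 220, 245, 248, 246, 246, 246, 229, 213, 213, 215, 214, 217, 223, 205, 153, 154, 138, 135, 138, 117, 116, 139, 132, 109, 95, 100]
213 [178, 185, 196, 215, 208, 205, 202, 203, 223, 245, 248, 247, 246, 247, 247, 242, 244, 247, 246, 245, 246, 246, 214, 210, 214, 214, 215, 223, 223, 177, 135, 144, 124, 106, 111, 101, 109, 139, 132, 110, 98, 99]
```

```bash
python3 -m creep '{"linear": [[0,0,0.001],[0,0,0.001],[0,0,0]], "turn": [0,0,0], "jaw": [0,0,0]}'
python3 st.py
python3 -m creep '{"linear": [[0,0,0.001],[0,0,0.001],[0,0,0]], "turn": [0,0,0], "jaw": [0,0,0]}'
python3 st.py
```

```text
time: 31.57
eef_pos: [0.5086, -0.0794, 0.0821]
ee_rot: [-2.397, -2.031, 0.0]
wrist_force: [1.1, -0.5, 0.3]
gripper_width: 0.004
grasp_force: 0.0
t 31.57 frame tcp [-0.1315  0.0003  0.0821] yaw err -0.0003 F [ 1.1 -0.5  0.3] 0.004355910409982101
time: 31.82
eef_pos: [0.5089, -0.0795, 0.0808]
ee_rot: [2.397, 2.031, 0.0]
wrist_force: [-2.0, 0.6, 6.3]
gripper_width: 0.007
grasp_force: 3.0
t 31.82 frame tcp [-0.1315 -0.      0.0808] yaw err -0.0002 F [-2.   0.6  6.3] 0.006559134163752576
```

```bash
python3 -m creep '{"linear": [[0,0,0.001],[0,0,0.001],[0,0,0],[0,0,0]], "turn": [0,0,0,0], "jaw": [0,0,0,0]}'
python3 st.py
python3 -m creep '{"linear": [[0,0,-0.03],[0,0,-0.035],[0,0,-0.035],[0,0,-0.035],[0,0,-0.035],[0,0,-0.02],[-0.035,0,0],[-0.035,0,0],[-0.03,0,0],[0,0,0]], "turn": [0,0,0,0,0,0,0,0,0,0], "jaw": [0,0,0,0,0,0,0,0,0,0]}'
python3 st.py
python3 - <<'E'
from fr import *
f=np.load("f.npy");p=look(["lever_end","mould_half","loop_bar"],cams=("top",),save="r")["top"]
for n in "or":
  g=cv2.imread(f"pics/{n}_top.png").astype(int).sum(2)//3
  print(n)
  for c in (268,274,280,284,290): print(c,g[186:212,c].tolist())
  m=((g<116)*1)[186:210,271:290]; ys,xs=np.nonzero(m); print("inlay",len(xs),np.polyfit(xs+271-280,ys+186,1).round(2))
  # where loop wires/bar are: rows near keeper
  for y in (0,.018): 
    xs=np.arange(-.0,.06,.0025);q=proj(p,T(f,np.c_[xs,0*xs+y,0*xs+.085])).round().astype(int);print(y,g[q[:,1],q[:,0]].tolist())
for a in (0,.1,.2,.3,.4):
  P=[[-.055-r*np.cos(a)+.003*np.sin(a),0,.102+r*np.sin(a)+.003*np.cos(a)] for r in (.04,.06,.08,.09)];q=proj(p,T(f,P));print(a,np.polyfit(q[:,0]-280,q[:,1],1).round(2),q.round(1).tolist())
E
```

```text
time: 32.15
eef_pos: [0.509, -0.0795, 0.0804]
ee_rot: [2.396, 2.031, 0.001]
wrist_force: [-6.6, 0.9, 22.9]
gripper_width: 0.002
grasp_force: 11.4
t 32.15 frame tcp [-0.1315 -0.0002  0.0804] yaw err -0.0001 F [-6.6  0.9 22.9] 0.002443075720863786
time: 32.98
eef_pos: [0.4919, -0.1827, 0.2684]
ee_rot: [2.398, 2.026, -0.003]
wrist_force: [0.2, -0.8, 0.6]
gripper_width: 0.01
grasp_force: 0.0
t 32.98 frame tcp [-2.362e-01 -2.000e-04  2.684e-01] yaw err -0.0034 F [ 0.2 -0.8  0.6] 0.009682694477091509
top lever_end 0.64 [0.529 0.318 0.036] px 136.0 193.0
top lever_end 0.6 [ 0.514 -0.024  0.106] px 262.0 196.0
top mould_half 0.97 [0.531 0.067 0.079] px 227.0 191.0
top loop_bar 0.59 [ 0.45  -0.173  0.063] px 316.0 224.0
o
268 [192, 166, 172, 183, 168, 160, 159, 158, 162, 161, 160, 160, 162, 157, 153, 185, 206, 205, 204, 204, 203, 203, 203, 204, 205, 203]
274 [202, 204, 202, 204, 206, 183, 161, 143, 113, 101, 102, 101, 101, 141, 160, 153, 185, 206, 203, 203, 203, 203, 204, 203, 207, 244]
280 [204, 202, 201, 202, 204, 206, 186, 164, 135, 107, 103, 102, 102, 110, 146, 159, 164, 191, 204, 203, 20
[... 1301 characters left out ...]
6, 206, 206, 208, 230, 230, 236, 237, 237, 235, 202, 243, 244, 244, 244, 244, 244, 246, 226, 227, 212, 213, 212]
0.018 [173, 177, 180, 175, 167, 183, 236, 207, 224, 203, 242, 242, 244, 243, 243, 243, 243, 244, 245, 235, 217, 212, 213, 218]
0 [1.9000e-01 1.9831e+02] [[269.1, 196.3], [276.7, 197.7], [284.3, 199.1], [288.1, 199.8]]
0.1 [1.7000e-01 1.9782e+02] [[269.1, 196.0], [276.7, 197.3], [284.4, 198.6], [288.3, 199.2]]
0.2 [1.5000e-01 1.9732e+02] [[268.9, 195.7], [276.5, 196.8], [284.3, 198.0], [288.1, 198.5]]
0.3 [1.300e-01 1.968e+02] [[268.5, 195.3], [276.1, 196.3], [283.8, 197.3], [287.6, 197.8]]
0.4 [1.1000e-01 1.9625e+02] [[268.0, 194.9], [275.4, 195.7], [283.0, 196.6], [286.8, 197.0]]
```

The lever fit moved from about 0.28 rad to about 0 and met a hard stop at 23 N. The loop bar sits at the seat position, the half is home and the tool is clear, so I hand in.

```bash
python3 -c "
from bench import manip
print(manip.hand_in())"
```

```text
the job is handed in; nothing more can be done
None
```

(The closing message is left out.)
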